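Release and open the ratchet book rack on the hall table

ROBOT

A 7-joint arm with a two-finger parallel gripper is mounted at the origin on the work surface. World frame = base frame: x ahead of the robot, y to its left, z up, the work surface at z = 0. Lengths are in m, angles in rad, forces in N, time in s.
With the tool pointing down it reaches from about 0.425 to 0.925 m from the base axis. Payload 6.8 kg.
Tool frame: the origin (TCP) lies on the front face of the gripper's body, between the roots of the fingers; the fingertips stand 73 mm ahead of it and the grasp point (between the pads) lies 54 mm ahead of it (env.nose_length is the distance from the TCP to the fingertips, in m); z points along the fingers, y is the line along which they close (so a half turn about z gives the same grasp; the last joint's range is limited). The gripper opens to 85 mm and grips with 20 to 120 N. Pads are 22 mm wide; open, the fingers measure 114 mm over their backs; the gripper's body (76 mm by 85 mm) begins 54 mm behind the grasp point. The pads swing forward as they close: fully open they stand 13 mm farther back than shut.
Start: joints at [-1.439, 0.477, 0.022, 1.555, -0.011, 1.109, -0.083], TCP at [0.16, 0.656, 0.304] pointing down, gripper open.
Joint ranges: [-2.96, 2.96], [-0.34, 2.1], [-1.41, 1.46], [0.24, 2.44], [-1.37, 4.51], [0.17, 1.92], [-2.96, 2.96]. Speed limits (rad/s): [2.39, 2.39, 3.14, 3.14, 3.14, 3.14, 3.14].

INTERFACE

Orientations are given as a unit quaternion [w, x, y, z].
In Python, from cell import env, kin, camera, calibration, job gives the robot as it stands. The module is installed in compiled form; this text tells all that it offers. Calls block until the motion is done:
- env.reach(position, orientation): joint-space move of the TCP to a pose.
- env.movel(position, velocity=0.15, rot=None, stop_force=None): straight line of the TCP; rot=None keeps the orientation; velocity is the mean speed in m/s. With stop_force (N) it stops when the force on the tool has changed by that much, and returns True; else False.
- env.goto_joints(angles): joint-space move.
- env.grip(opening, f_grip=None): finger opening in m; f_grip is the grip in N (None keeps the last); returns when the fingers have stopped.
- env.dwell(seconds).
- kin.inverse_kinematics(position, orientation): joint angles nearest the present ones, or None.
- env.get_state(): the state.
- camera(name): name is "side" or "top" or "wrist"; returns (picture, depth): 384x512x3 uint8, blue, green, red; 384x512 float32, m along the optical axis (not along the pixel's ray), 0 where there is no reading.
- calibration(name): a dict with "fx", "fy", "cx", "cy" (pixels), "rvec" (rotation vector, rad) and "tvec" (3), from world to camera coordinates, as OpenCV has them. Camera axes: x right, y down, z forward; pixel columns grow to the right and rows downward; lengths in m; the calibration is good to about 2 mm. A picture is of the moment at which its call begins: read the wrist's pose just before it. calibration takes no time and is no camera call; for the wrist camera it gives the pose at the moment of the call.
A pose or a line that the arm cannot do raises env.PlanningError and nothing moves.
- job.job_done(): hands the job in; it is judged then, once.
The state is a dict: "time": time; "qpos": joint angles; "joint_velocities": joint speeds; "joint_torque": joint torques, N m; "tcp_pos": TCP position; "orientation": TCP orientation; "force": force on the tool from outside, world axes, zero at the start; "torque": the same for the moment, N m; "opening": finger opening in m; "gripper_force": force on a finger pad.
Only numpy, scipy, OpenCV 4.12 (cv2) and the standard library are available. Lean on these libraries where they do the work, as an engineer would, in place of code of your own. Each camera call takes 0.05 s, during which the arm holds its last target. There are 200 camera calls.

TASK

Make room for more books in the adjustable book rack on the hall table: press the ratchet release pad on its sliding bookend down and, keeping it pressed, push the bookend back along the bar, away from the books, until it stands fully home at the end stop; then let the pad spring up again and move clear. Only press and push: grasp and lift nothing, and leave the books standing and everything else on the rack and table where it is.

Things in the scene. Friction and masses are not known exactly. Their poses are not given: they have to be found in the camera images.
- rack: book rack fixed on the table: wooden board 12 mm thick, spanning its own x -100..100, y -220..180 mm. Origin on the table, z up. Books stand by a fixed end, 107 mm high, at y=-206. A notched steel bar, 20 mm wide, top 48 mm above the table, runs along y at x=+75 to the end stop; the bookend slides on it. Opening = along the rack's own +y, away from the books
- bookend (a joint): travel of the sliding bookend, m: 0 closed to the books, 0.150 fully open at the end stop (rigid limit). Wooden plate 160 (x) x 8 mm, top 96 mm above the table, on a steel carriage 50 mm wide, 118 long (y). Friction about 1.5 N. Ratchet teeth every 10 mm: with the pad up it slides towards the books but is blocked the other way after at most about 10 mm of play
- release (a joint): how far the release pad is pressed, m: 0 up, 0.010 fully down on a rigid stop; it may rest up to 4 mm down where the pawl stands on a tooth, as at some starts, but comes fully up over the last 10 mm of travel. The ratchet is free only while the pad is pressed more than about 5 mm; aim for 7 to 10 mm. A spring returns it: about 2 N at the start of travel, 4 N at 6 mm, 5.6 N fully down
- pad (a point): point on the top face of the release pad, a ribbed steel plate on the carriage behind the wooden plate, 44 (rack x) x 56 mm (rack y), pressed straight down; 79 mm above the table when up (at the start 75 to 79). The pad reaches 26 mm from this point towards the books, 30 mm towards the end stop; the wooden plate's back is 62 mm away. Moves with pad and carriage
- lug (a point): upright steel lug on the carriage right behind the pad, on its end-stop side: 50 mm wide (rack x), 12 thick, top 108 mm above the table, 29 above the pad. Point: middle of its top edge nearest the pad, 34 mm from point pad along rack +y. A fingertip holding the pad down can push on the lug's face to open the bookend. Moves with the carriage
- end_stop (a point): end stop, a steel post 36 mm wide at the bar's end. Point: middle of the top edge of its face towards the bookend, 64 mm above the table; the carriage end touches this face when fully open
- book_a: loose paperback standing on its long edge on the rack's board between the fixed end and the sliding plate, about 150 x 26 x 100 mm high (dark cover, nearest the fixed end), graspable but to be left alone; origin at the centre of its underside, z up
- book_b: loose paperback standing on its long edge on the rack's board between the fixed end and the sliding plate, about 150 x 26 x 100 mm high (middle), graspable but to be left alone; origin at the centre of its underside, z up
- book_c: loose paperback standing on its long edge on the rack's board between the fixed end and the sliding plate, about 150 x 26 x 100 mm high (nearest the sliding plate), graspable but to be left alone; origin at the centre of its underside, z up
- tin: loose closed metal tin, 48 mm across, 50 mm high, standing on the rack's board near the end-stop end, beside the bar and beyond the reach of the sliding plate; leave alone; origin at the centre of its underside
- dish: loose white bowl, 110 mm across, 35 mm high, on the table; leave alone; origin at the centre of its underside
- torch: loose pocket torch lying on the table, 125 mm long, 38 mm high; leave alone; origin under its middle
- glasses_case: loose black glasses case, 160 x 62 x 42 mm high, on the table; leave alone; origin at the centre of its underside
- vase: loose green glass vase, 92 mm across, 150 mm high, beside the rack; leave alone; origin at the centre of its underside

How it is judged:
By the outcome, as a careful person would: the job done as asked, in the order asked, and still so for the second after the job is handed in, with the robot touching nothing.
It also fails if it takes over 38 s, if anything falls off the work surface, if the arm or the gripper's body presses on something with over 40 N, if the wrist force passes 120 N, or if a joint passes its speed limit or range.

## Working session

There is one attempt and no reset: what is moved stays moved. The work goes in short steps, each a Python script; the robot and the scene stay as the last script left them, time stands still between calls to the robot, and variables do not carry over. Pictures are saved under pics/ and viewed, at most 10 in all, crops included, and the job is handed in when it is done.

```bash
mkdir -p pics; cat > h.py <<'E'
import numpy as np, cv2
from cell import env, kin, camera, calibration, job
def world(name, uv, depth, c=None):
    c=c or calibration(name); R=cv2.Rodrigues(np.array(c["rvec"],float))[0]; t=np.array(c["tvec"],float).ravel()
    out=[]
    for u,v in uv:
        z=float(np.median(depth[v-1:v+2,u-1:u+2])); p=np.array([(u-c["cx"])/c["fx"]*z,(v-c["cy"])/c["fy"]*z,z]); out.append(R.T@(p-t))
    return np.array(out)
E
python3 - <<'E'
from h import *
for n in ("top","side"):
    p,d=camera(n); cv2.imwrite(f"pics/{n}0.png",cv2.resize(p,None,fx=1.5,fy=1.5)); np.save(f"{n}0.npy",d)
s=env.get_state(); print(s["time"],s["tcp_pos"],s["orientation"],s["force"],env.nose_length)
E
```

```text
0.1 [0.1602162  0.65529525 0.30301763] [-4.96603253e-05  1.19589212e-01  9.92823110e-01 -8.31138503e-04] [0.20650851 1.1442272  0.02300427] 0.0726
```

View pics/top0.png

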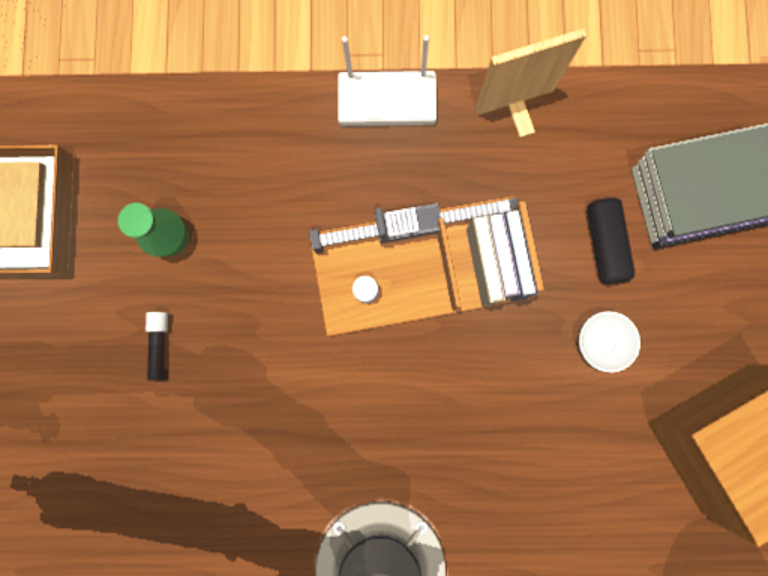

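View pics/side0.png

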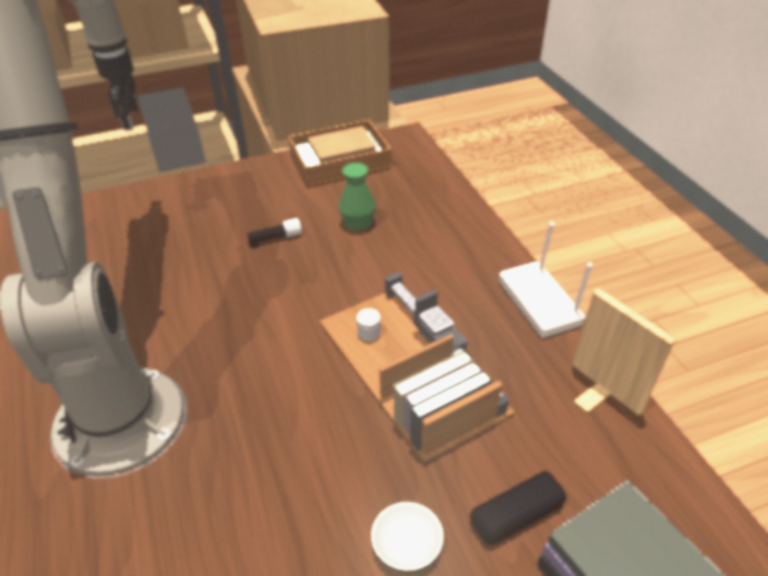

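The top view shows the rack: end stop at about (316,239), lug (381,224), pad (402,221), plate (450,265). The tin is at (365,289), and the vase is left of the rack at (150,230). I'll enlarge that area.

```bash
python3 - <<'E'
from h import *
p,d=camera("top"); c=p[120:230,200:370]; cv2.imwrite("pics/crop.png",cv2.resize(c,None,fx=4.5,fy=4.5,interpolation=cv2.INTER_CUBIC)); np.save("top1.npy",d)
print(calibration("top"))
E
```

```text
{'fx': 378.6080617201383, 'fy': 378.6080617201383, 'cx': 259.24403392127, 'cy': 194.9723639227182, 'rvec': array([ 2.1520668 , -2.17284164,  0.0964099 ]), 'tvec': array([-0.01716429,  0.49892515,  1.0315939 ])}
```

View pics/crop.png

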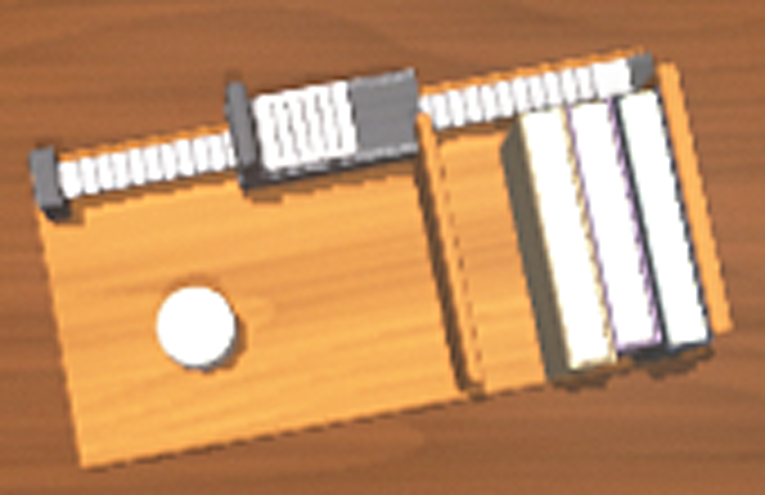

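```bash
cat >> h.py <<'E'
def plane(name,uv,z,c=None):
    c=c or calibration(name); R=cv2.Rodrigues(np.array(c["rvec"],float))[0]; t=np.array(c["tvec"],float).ravel()
    K=np.array([[c["fx"],0,c["cx"]],[0,c["fy"],c["cy"]],[0,0,1]])
    C=-R.T@t; r=R.T@np.linalg.inv(K)@np.array([*uv,1.]); return C+r*(z-C[2])/r[2]
E
python3 - <<'E'
from h import *
np.set_printoptions(precision=4,suppress=True)
f=lambda u,v,z:plane("top",((u+.5)/4.5-.5+200,(v+.5)/4.5-.5+120),z)
for n,u,v,z in [("padc",306,126,.078),("lug",249,122,.108),("stop",58,177,.064),("boardLL",82,466,.012),("board2",545,385,.012),("barT",632,75,.048),("barT0",240,147,.048),("plateA",425,115,.096),("plateB",468,390,.096)]: print(n,f(u,v,z))
d=np.load("top1.npy")
print(world("top",[(268,148),(254,147),(213,160),(244,192)],d))
E
```

```text
padc [ 0.621  -0.0462  0.078 ]
lug [ 0.6168 -0.0129  0.108 ]
stop [0.5946 0.1039 0.064 ]
boardLL [0.4217 0.0953 0.012 ]
board2 [ 0.4695 -0.1945  0.012 ]
barT [ 0.6574 -0.2474  0.048 ]
barT0 [ 0.6152 -0.0059  0.048 ]
plateA [ 0.6225 -0.1158  0.096 ]
plateB [ 0.4608 -0.1376  0.096 ]
[[ 0.6205 -0.0473  0.0752]
 [ 0.616  -0.0105  0.1084]
 [ 0.5927  0.1032  0.0589]
 [ 0.5035  0.0187  0.0613]]
```

```bash
cat >> h.py <<'E'
from scipy.spatial.transform import Rotation as Ro
a=np.radians(9.8); U=np.array([-np.sin(a),np.cos(a),0]); X=np.array([np.cos(a),np.sin(a),0])
def quat(s):
    y=s*X; z=np.array([0,0,-1.]); q=Ro.from_matrix(np.c_[np.cross(y,z),y,z]).as_quat(); return q[[3,0,1,2]]
PAD=np.array([.6205,-.0465,0])
E
python3 - <<'E'
from h import *
P=PAD+.008*U
for s in (1,-1):
    print(s,[np.round(kin.inverse_kinematics(p,quat(s)),2) for p in (P+[0,0,.26],P+[0,0,.145],P+.115*U+[0,0,.145])])
q=kin.inverse_kinematics(P+[0,0,.26],quat(1)); q2=kin.inverse_kinematics(P+[0,0,.26],quat(-1)); q0=env.get_state()["qpos"]
s=1 if abs(q[6]-q0[6])<abs(q2[6]-q0[6]) else -1
env.grip(0.0); env.reach(P+[0,0,.26],quat(s))
c=calibration("wrist"); p,d=camera("wrist"); cv2.imwrite("pics/w.png",cv2.resize(p,None,fx=1.5,fy=1.5)); np.save("w.npy",d)
import pickle; pickle.dump((s,c),open("w.pkl","wb"))
p,_=camera("top"); cv2.imwrite("pics/t2.png",cv2.resize(p,None,fx=1.5,fy=1.5))
st=env.get_state(); print(s,st["time"],st["tcp_pos"],st["force"],st["opening"])
E
```

```text
1 [array([-0.57,  0.52,  0.74,  1.77, -0.41,  1.01,  0.5 ]), array([-0.45,  0.64,  0.57,  1.84, -0.47,  0.79,  0.54]), array([-0.61,  0.61,  0.52,  1.88, -0.42,  0.76,  0.31])]
-1 [array([-0.82,  0.81,  1.27,  1.79, -0.83,  1.21, -2.27]), array([-0.8 ,  1.04,  1.26,  1.86, -1.11,  1.16, -2.09]), array([-1.  ,  1.02,  1.26,  1.9 , -1.1 ,  1.14, -2.26])]
1 3.9417 [ 0.61924574 -0.03777566  0.25991536] [ 0.31530551 -0.23156483  0.47184927] -0.00022637460621839362
```

View pics/w.png

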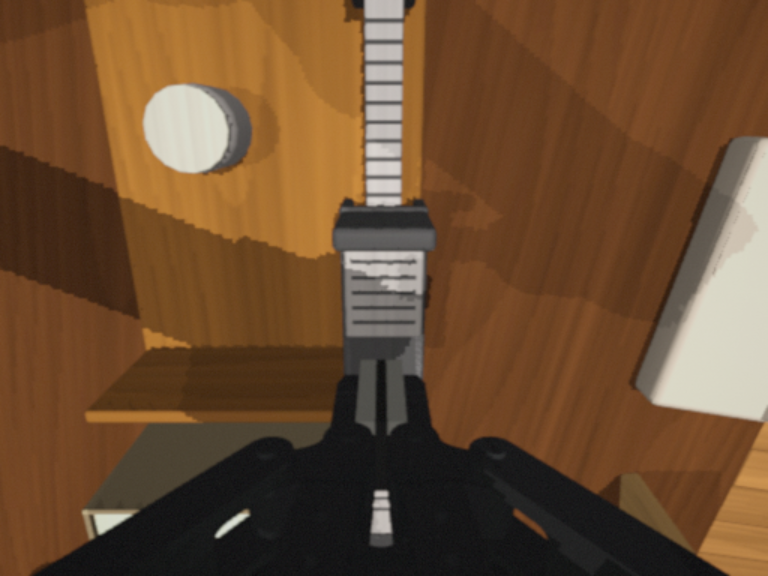

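The wrist view shows the bar running straight up the image, so the yaw is right. The lug's near top edge is centred at (384,248), the pad covers columns 343–424 with its book-side edge at row 337, and the closed fingertips are at (381,362).

```bash
python3 - <<'E'
from h import *
import pickle; s,c=pickle.load(open("w.pkl","rb"))
T=env.get_state()["tcp_pos"]
f=lambda u,v,z:plane("wrist",((u+.5)/1.5-.5,(v+.5)/1.5-.5),z,c)
for n,u,v,z in [("lug",384,249,.108),("padfront",383,337,.077),("bar",384,150,.048),("stoptop",384,6,.064)]:
    p=f(u,v,z)-T; print(n,"rel TCP: along",round(p@U*1e3,1),"across",round(p@X*1e3,1))
print(world("wrist",[(255,205),(255,215),(255,160)],np.load("w.npy"),c))
E
```

```text
lug rel TCP: along 25.6 across 1.7
padfront rel TCP: along -35.1 across 1.5
bar rel TCP: along 67.2 across 1.8
stoptop rel TCP: along 135.8 across 1.5
[[ 0.62348856 -0.05460702  0.07597575]
 [ 0.62511379 -0.06382871  0.0757143 ]
 [ 0.61521293 -0.00821993  0.10792818]]
```

```bash
python3 - <<'E'
from h import *
T=env.get_state()["tcp_pos"]; P=T+.0016*X; N=env.nose_length
def rep(n):
    s=env.get_state(); print(n,round(s["time"],2),"tipz %.4f"%(s["tcp_pos"][2]-N),np.round(s["force"],1),"along %.4f"%((s["tcp_pos"]-T)@U))
env.movel([P[0],P[1],N+.088],.1); rep("above")
for z in (.0785,.0765,.0745,.0725,.0705):
    r=env.movel([P[0],P[1],N+z],.02,stop_force=15); rep((z,r))
    if r: break
E
```

```text
above 5.08 tipz 0.0887 [-0.6 -0.1 -1.3] along -0.0002
(0.0785, False) 5.71 tipz 0.0784 [ 0.7 -0.4  0.5] along -0.0000
(0.0765, False) 5.96 tipz 0.0764 [0.3 0.3 0.3] along 0.0000
(0.0745, False) 6.21 tipz 0.0748 [-0.3 -0.3  2.9] along -0.0001
(0.0725, False) 6.46 tipz 0.0727 [0.3 0.2 2.8] along -0.0001
(0.0705, False) 6.71 tipz 0.0706 [-0.   0.1  5.1] along -0.0001
```

```bash
python3 - <<'E'
from h import *
T=env.get_state()["tcp_pos"]; z=env.nose_length+.0705
def rep(n):
    s=env.get_state(); print(n,round(s["time"],2),"tipz %.4f"%(s["tcp_pos"][2]-env.nose_length),"F along %.1f across %.1f z %.1f"%(s["force"]@U,s["force"]@X,s["force"][2]),"along %.4f"%((s["tcp_pos"]-T)@U))
for d in (.010,.014,.018,.025,.045,.065,.085):
    p=T+d*U; r=env.movel([p[0],p[1],z],.03,stop_force=12); rep((d,r))
    if r: break
p,_=camera("side"); cv2.imwrite("pics/s2.png",cv2.resize(p[150:330,180:360],None,fx=3.3,fy=3.3))
E
```

```text
(0.01, False) 7.19 tipz 0.0704 F along 1.7 across 1.1 z 4.7 along 0.0111
(0.014, False) 7.47 tipz 0.0705 F along 0.6 across 0.1 z 4.1 along 0.0144
(0.018, False) 7.76 tipz 0.0704 F along -0.3 across 0.6 z 5.0 along 0.0183
(0.025, False) 8.14 tipz 0.0704 F along 1.7 across 0.8 z 5.3 along 0.0259
(0.045, False) 8.96 tipz 0.0704 F along 1.2 across -0.4 z 4.6 along 0.0459
(0.065, False) 9.78 tipz 0.0704 F along 0.5 across 0.1 z 3.8 along 0.0659
(0.085, False) 10.59 tipz 0.0704 F along 1.5 across -1.3 z 4.7 along 0.0859
```

View pics/s2.png

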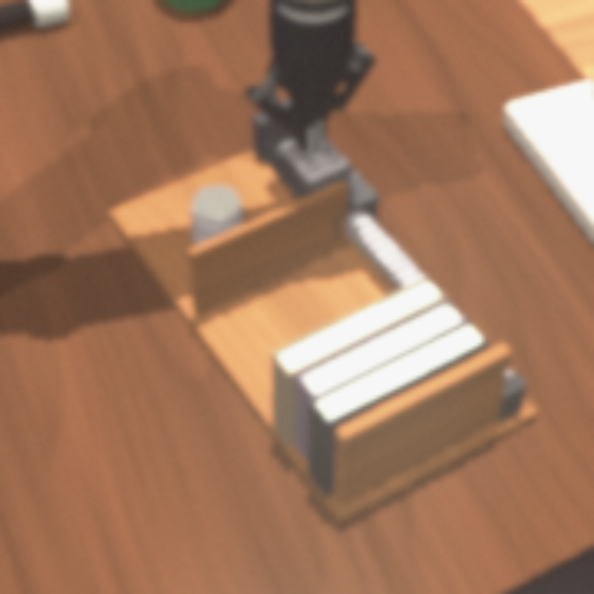

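The side view shows the plate at (270,235), pushed well away from the standing books, and the carriage close to the end stop at about (262,130). The tin and books haven't been touched. I'll keep pushing to the stop.

```bash
python3 - <<'E'
from h import *
T=env.get_state()["tcp_pos"]; z=env.nose_length+.0705
def rep(n):
    s=env.get_state(); print(n,round(s["time"],2),"tipz %.4f"%(s["tcp_pos"][2]-env.nose_length),"F along %.1f across %.1f z %.1f"%(s["force"]@U,s["force"]@X,s["force"][2]),"along %.4f"%((s["tcp_pos"]-T)@U)); return s
for d in np.arange(.005,.061,.005):
    p=T+d*U; r=env.movel([p[0],p[1],z],.02,stop_force=15); rep((round(d,3),r))
    if r: break
c,_=camera("side"); cv2.imwrite("pics/s3.png",cv2.resize(c[150:330,180:360],None,fx=3.3,fy=3.3))
E
```

```text
(np.float64(0.005), False) 11.08 tipz 0.0705 F along -1.0 across -2.0 z 4.5 along 0.0051
(np.float64(0.01), False) 11.48 tipz 0.0704 F along -0.4 across -0.6 z 5.0 along 0.0106
(np.float64(0.015), False) 11.88 tipz 0.0704 F along 0.9 across -0.6 z 5.2 along 0.0156
(np.float64(0.02), False) 12.28 tipz 0.0705 F along -0.7 across -1.1 z 4.4 along 0.0202
(np.float64(0.025), False) 12.68 tipz 0.0706 F along -2.0 across 0.5 z 3.8 along 0.0252
(np.float64(0.03), False) 13.08 tipz 0.0705 F along -0.2 across 0.7 z 5.1 along 0.0305
(np.float64(0.035), False) 13.48 tipz 0.0706 F along -6.7 across 1.3 z 4.7 along 0.0331
(np.float64(0.04), False) 13.88 tipz 0.0707 F along -17.9 across 1.8 z 0.2 along 0.0335
(np.float64(0.045), False) 14.28 tipz 0.0708 F along -28.3 across 3.5 z -3.9 along 0.0339
(np.float64(0.05), False) 14.68 tipz 0.0709 F along -39.5 across 4.2 z -6.4 along 0.0343
(np.float64(0.055), False) 15.08 tipz 0.0709 F along -50.1 across 6.5 z -10.4 along 0.0347
(np.float64(0.06), False) 15.48 tipz 0.0710 F along -60.7 across 7.4 z -13.0 along 0.0351
```

View pics/s3.png

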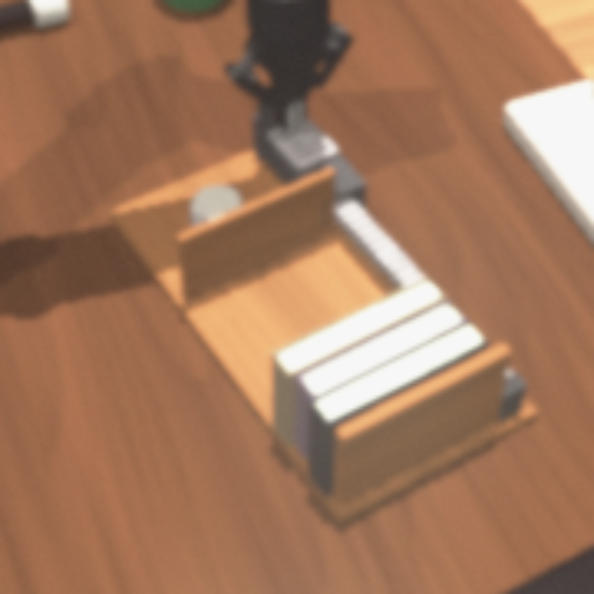

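The carriage is hard against the end stop: the force rises while the position stays put. I'll ease the push to a few newtons, then lift straight up.

```bash
python3 - <<'E'
from h import *
T=env.get_state()["tcp_pos"]; N=env.nose_length
def rep(n):
    s=env.get_state(); print(n,round(s["time"],2),"tipz %.4f"%(s["tcp_pos"][2]-N),"F along %.1f across %.1f z %.1f"%(s["force"]@U,s["force"]@X,s["force"][2]),"along %.4f"%((s["tcp_pos"]-T)@U))
p=T+.002*U   # still commanded ~4 mm past contact
env.movel([p[0],p[1],N+.0705],.03); rep("relax")
env.movel([p[0],p[1],N+.082],.03); rep("up1")
p=p-.006*U
env.movel([p[0],p[1],N+.092],.05); rep("up2")
env.movel([p[0],p[1],N+.20],.15); rep("clear")
q=p-.10*U
env.movel([q[0],q[1],N+.20],.15); rep("side")
env.dwell(.3)
c,d=camera("wrist"); cv2.imwrite("pics/w4.png",cv2.resize(c,None,fx=1.5,fy=1.5))
cal=calibration("wrist"); np.save("w4.npy",d); import pickle; pickle.dump(cal,open("w4.pkl","wb"))
E
```

```text
relax 16.45 tipz 0.0707 F along -11.8 across 3.2 z 1.0 along -0.0017
up1 16.98 tipz 0.0813 F along -11.6 across 0.6 z -2.1 along -0.0017
up2 17.37 tipz 0.0919 F along 0.0 across 0.1 z 0.4 along -0.0029
clear 18.23 tipz 0.1991 F along -0.1 across 0.2 z 0.6 along -0.0036
side 19.05 tipz 0.1996 F along 1.0 across 0.0 z 0.2 along -0.1029
```

View pics/w4.png

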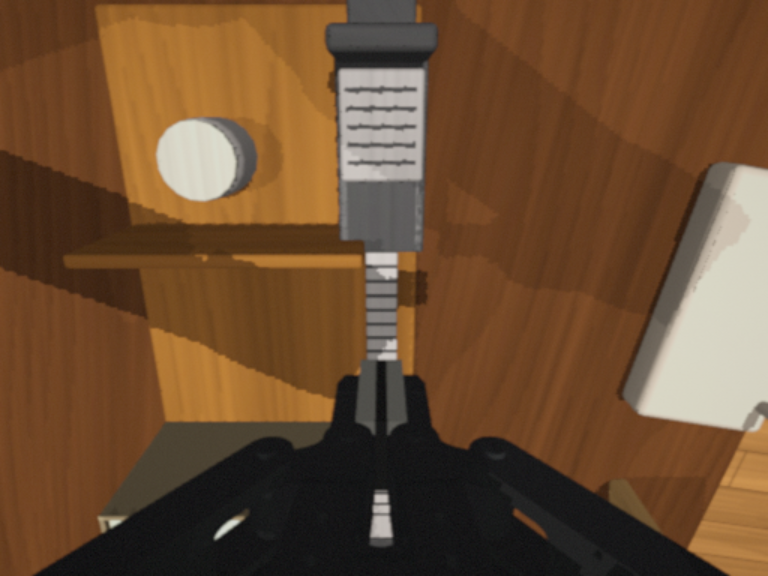

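The lug (382,40) now stands directly against the end stop (380,10) with no bar showing between them. The pad (380,125) is up and the tin (205,160) hasn't moved. I'll check the pad height by depth and hand in.

```bash
python3 - <<'E'
from h import *
import pickle
d=np.load("w4.npy"); c=pickle.load(open("w4.pkl","rb"))
w=world("wrist",[(253,78),(253,95),(253,112)],d,c); print(w)
if w[:,2].mean()>.076:
    print(env.get_state()["time"]); print(job.job_done())
E
```

```text
[[0.60260464 0.0625514  0.07912611]
 [0.60476288 0.05008343 0.07889536]
 [0.60699202 0.03721256 0.07908908]]
19.4
the job is handed in; nothing more can be done
None
```

The bookend stands fully home against the end stop, the release pad has sprung back up (79 mm by depth), the arm is clear, and I handed the job in at 19.4 s. My push steps did not cut off when they met the stop, so the fingertip briefly pressed the lug with about 61 N before I eased off; the books and tin look untouched in the pictures, but I did not re-check the other items on the table.

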